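# Put the dried lino blocks back into their size rack

### The job

The four washed lino blocks have dried in the wire rack. Move them one by one to the wooden block rack so that they stand there on edge in order of size, each in the bay cut to its width: the widest block in the longest bay, and so on down to the narrowest in the shortest. Set each one upright, square in its bay and right down on the bay's floor, without dropping it.

Things in the scene. Friction and masses are not known exactly. Their poses are not given: they have to be found in the camera images.
- block_widest: the widest of four lino printing blocks: a 108 mm wide, 104 mm high, 22 mm thick slab of plywood faced with dark grey lino, standing on edge in the wire rack. Origin: centre of its underside; x along its width, y across its thickness (lino face at -y), z up. About 161 g, give or take a third.
- block_wide: the second widest of four lino printing blocks: a 88 mm wide, 96 mm high, 22 mm thick slab of plywood faced with dark grey lino, standing on edge in the wire rack. Origin: centre of its underside; x along its width, y across its thickness (lino face at -y), z up. About 121 g, give or take a third.
- block_narrow: the second narrowest of four lino printing blocks: a 70 mm wide, 88 mm high, 22 mm thick slab of plywood faced with dark grey lino, standing on edge in the wire rack. Origin: centre of its underside; x along its width, y across its thickness (lino face at -y), z up. About 88 g, give or take a third.
- block_narrowest: the narrowest of four lino printing blocks: a 52 mm wide, 80 mm high, 22 mm thick slab of plywood faced with dark grey lino, standing on edge in the wire rack. Origin: centre of its underside; x along its width, y across its thickness (lino face at -y), z up. About 59 g, give or take a third.
- wire_rack: drying rack of steel wire, fixed, 130 x 246 mm (x, y). Origin: centre of its foot, on the worktop. Four equal bays in a row at y = +90, +30, -30, -90 mm between wire hoops (60 mm apart, tops 55 mm above the worktop). At the start a block stands near the middle of each bay, in any order, underside 16 mm above the worktop, width along the rack's x.
- block_rack: wooden block rack, fixed, 256 mm long (y), stepped. Origin: underside centre, on the worktop. Bays in a row, centres at x = 0, y = +90, +30, -30, -90 mm, 122, 102, 84, 66 mm long (x) in that order, for the blocks 108, 88, 70, 52 mm wide; each 44 mm wide (y), floor 12 mm above the worktop. Fins between bays 46 mm, end stops 36 mm above it. The two racks may swap sides.

How it is judged (in metres and radians):
At the end, for the whole second after the job is handed in: Each block stands in its own bay of the wooden rack: underside on the bay's floor (within 5 mm), centre within 10 mm of the bay's centre along its length and 14 mm across it, upright within 0.09 rad, square with the bay within 0.2 rad (either face forward), released and at rest (x of block_widest in the frame of block_rack between -0.01 and 0.01 m and y of block_widest in the frame of block_rack between 0.076 and 0.104 m and z of block_widest in the frame of block_rack between 0.007 and 0.017 m and angle between each of block_widest, block_wide, block_narrow, block_narrowest's own z axis and vertical below 0.09 rad and angle between the x axis of each of block_widest, block_wide, block_narrow, block_narrowest and the x axis of block_rack, either way round below 0.2 rad and linear speed of each of block_widest, block_wide, block_narrow, block_narrowest below 0.02 m/s and angular speed of each of block_widest, block_wide, block_narrow, block_narrowest below 0.1 rad/s and contact force between each of block_widest, block_wide, block_narrow, block_narrowest and the fingers below 0.1 N and x of block_wide in the frame of block_rack between -0.01 and 0.01 m and y of block_wide in the frame of block_rack between 0.016 and 0.044 m and z of block_wide in the frame of block_rack between 0.007 and 0.017 m and x of block_narrow in the frame of block_rack between -0.01 and 0.01 m and y of block_narrow in the frame of block_rack between -0.044 and -0.016 m and z of block_narrow in the frame of block_rack between 0.007 and 0.017 m and x of block_narrowest in the frame of block_rack between -0.01 and 0.01 m and y of block_narrowest in the frame of block_rack between -0.104 and -0.076 m and z of block_narrowest in the frame of block_rack between 0.007 and 0.017 m); the robot touches nothing.
It fails at once if the block widest falls freely (no finger on it, faster than 0.35 m/s, more than 20 mm above the floor of the bays) (contact force between block_widest and the fingers below 0.05 N and linear speed of block_widest above 0.35 m/s and z of block_widest in the frame of block_rack above 0.032 m).
It fails at once if the block wide falls freely (no finger on it, faster than 0.35 m/s, more than 20 mm above the floor of the bays) (contact force between block_wide and the fingers below 0.05 N and linear speed of block_wide above 0.35 m/s and z of block_wide in the frame of block_rack above 0.032 m).
It fails at once if the block narrow falls freely (no finger on it, faster than 0.35 m/s, more than 20 mm above the floor of the bays) (contact force between block_narrow and the fingers below 0.05 N and linear speed of block_narrow above 0.35 m/s and z of block_narrow in the frame of block_rack above 0.032 m).
It fails at once if the block narrowest falls freely (no finger on it, faster than 0.35 m/s, more than 20 mm above the floor of the bays) (contact force between block_narrowest and the fingers below 0.05 N and linear speed of block_narrowest above 0.35 m/s and z of block_narrowest in the frame of block_rack above 0.032 m).
It also fails if it takes over 106 s, if anything falls off the work surface, if the arm or the gripper's body presses on something with over 40 N, if the wrist force passes 120 N, or if a joint passes its speed limit or range.

### The arm

A 7-joint arm with a two-finger parallel gripper is mounted at the origin on a cart in front of the work surface, level with it; the furniture and walls round the work are solid. World frame = base frame: x ahead of the robot, y to its left, z up, the work surface at z = 0. Lengths are in m, angles in degrees, forces in N, time in s.
With the tool pointing down it reaches from about 0.425 to 0.875 m from the base axis. Payload 8.4 kg.
Tool frame: the origin (TCP) lies where the fingers leave the gripper's body, on its centre line; the fingertips stand 73 mm ahead of it and the grasp point (between the pads) lies 54 mm ahead of it; z points along the fingers, y is the line along which they close (so a half turn about z gives the same grasp; the last joint's range is limited). The gripper opens to 85 mm and grips with 20 to 120 N. Pads are 22 mm wide; open, the fingers measure 114 mm over their backs; the gripper's body (76 mm by 85 mm) begins 54 mm behind the grasp point. The pads swing forward as they close: fully open they stand 13 mm farther back than shut.
Start: joints at [-72.261, 19.091, 2.286, 83.961, -0.768, 76.965, -3.352], TCP at [0.258, 0.596, 0.304] pointing down, gripper open.
Joint ranges: [-147.57, 147.57], [-21.85, 119.76], [-74.77, 79.35], [14.55, 137.4], [-85.83, 265.84], [4.83, 119.75], [-152.11, 152.11]. Speed limits (degrees/s): [127.2, 127.2, 159.86, 159.86, 180, 180, 180].

### API

Orientations are given as a 3x3 rotation matrix whose columns are the frame's x, y, z axes.
In Python, from plant import robot, vision, spotter gives the robot as it stands.
- The arm moves only by the shell command python3 -m crank 'ROWS' [OPENING] [FORCE]. ROWS is JSON, a list of rows, each a list of 6 numbers: the shift along the world's x, y, z in m, then the turn, a rotation vector about the world's x, y, z in degrees. In form: [[tx, ty, tz, ax, ay, az], ...]. A call has 1 to 20 rows; each row is the pose to reach, as a shift and turn from the pose commanded when the call began; what a row does not reach only later rows make up. A row lasts 1/8 s, in which the tool goes at most 62.5 mm and 10.7 degrees, less where a joint would pass 70% of its speed; a pose out of reach is approached as far as the arm can. A call with a gripper value outside its range is refused whole. OPENING is the closure, from -1 (fully open) to 1 (shut), set as the call begins (- or left out, the last holds). The fingers move at their own pace and stop on an object; FORCE is the grip in N (left out, the last holds). Time passes only in rows, so rows that repeat a pose let the fingers close. It gives the time, the measured TCP pose, the force, the opening and the grip force at its end, in the units of the state.
- robot.get_state(): the state, without advancing time (a new reading comes with each control period).
- vision.grab_frame(name): name is "scene" or "side" or "wrist"; returns a dict with "color" (384x512x3 uint8, red, green, blue), "z_map" (384x512 float32, m along the optical axis (not along the pixel's ray), 0 where there is no reading), "vfov" (degrees; the focal length in pixels is half the picture's height over the tangent of half this angle, whatever the lens; pixels are square), "cx", "cy" (the principal point, pixels), "world_from_camera" (4x4, takes a point from camera to world coordinates); the wrist camera has in their place "hand_eye" (4x4, takes a point from camera to tool coordinates, whose origin is the TCP and whose axes are the flange's). Camera axes: x right, y up, looking along -z (the intrinsics and any distortion apply to the point x, -y, -z); pixel columns grow to the right and rows downward; lengths in m; the calibration is good to about 2 mm. A picture is of the moment at which its call begins: read the wrist's pose just before it.
- robot.hand_in(): hands the job in; it is judged then, once.
Trained networks look in the newest picture that a camera, given by its name, has taken for a name from the list of things; names that differ only in an ending like _2 or _b are one class to them, and where a whole thing is asked for, a point or a joint stands for the part that bears it (a point fixed in the world has none). Each returns a list of dicts, best first, with "confidence" (0 to 1); they miss things now and then, are a little off and sometimes report something else, mostly with a low value. They report only what shows in the picture. A call takes as long as a camera call.
- spotter.silhouettes(name, camera): "region" (384x512 bool, what is visible of it) and "extent" ([left, top, right, bottom] in pixels, round what is visible of it).
The state is a dict: "clock": time; "qpos": joint angles; "joint_vel": joint speeds; "joint_torque": joint torques, N m; "eef_pos": TCP position; "tcp_rot": TCP orientation; "contact_force": force on the tool from outside, world axes, zero at the start; "wrist_torque": the same for the moment, N m; "opening": opening from 0.0 (shut) to 1.0 (fully open); "finger_force": force on a finger pad.
Only numpy, scipy, OpenCV 4.12 (cv2) and the standard library are available. Lean on these libraries where they do the work, as an engineer would, in place of code of your own. Each camera call takes 0.05 s, during which the arm holds its last target. There are 200 camera calls.

## Working session

There is one attempt and no reset: what is moved stays moved. The work goes in short steps, Python scripts to look and compute and a shell command to move; the robot and the scene stay as the last step left them, time stands still between calls to the robot, and variables do not carry over. Pictures are saved under pics/ and viewed, at most 14 in all, crops included, and the job is handed in when it is done.

```bash
ls; mkdir -p pics; cat > h.py <<'E'
import numpy as np, cv2
from plant import robot, vision, spotter
def cloud(f,T=None):
    z=f["z_map"]; h,w=z.shape; fl=h/2/np.tan(np.radians(f["vfov"])/2)
    v,u=np.mgrid[:h,:w]; x=(u-f["cx"])/fl*z; y=(v-f["cy"])/fl*z
    p=np.stack([x,-y,-z,np.ones_like(z)],-1)
    T=f["world_from_camera"] if T is None else T
    q=(p@np.asarray(T).T)[...,:3]; q[z<=0]=np.nan; return q
def wristT(s,f):
    T=np.eye(4);T[:3,:3]=np.array(s["tcp_rot"]);T[:3,3]=s["eef_pos"];return T@np.array(f["hand_eye"])
E
python3 - <<'E'
from h import *
s=robot.get_state(); print({k:np.round(v,3).tolist() for k,v in s.items()})
for c in ["scene","side"]:
    f=vision.grab_frame(c); cv2.imwrite(f"pics/{c}0.png",f["color"][...,::-1]); P=cloud(f); np.save(f"{c}.npy",P)
    print(c,f["vfov"],f["cx"],f["cy"],[k for k in f],np.round(f["world_from_camera"],3).tolist())
    for n in ["block_widest","block_wide","block_narrow","block_narrowest","wire_rack","block_rack"]:
        for d in spotter.silhouettes(n,c)[:2]:
            q=P[d["region"]]; q=q[~np.isnan(q[:,0])]
            print(n,round(d["confidence"],2),d["extent"],len(q),np.round(np.percentile(q,[2,50,98],axis=0),3).tolist())
E
```

```text
pics
{'clock': 0.0, 'qpos': [-72.263, 19.13, 2.285, 84.012, -0.768, 76.966, -3.352], 'joint_vel': [0.006, 0.013, -0.088, 0.003, 0.027, -0.075, 0.016], 'joint_torque': [-0.001, -65.856, 1.365, -40.556, 0.017, 0.013, -0.0], 'eef_pos': [0.258, 0.596, 0.303], 'tcp_rot': [[-0.918, 0.398, -0.001], [0.398, 0.918, -0.002], [-0.0, -0.002, -1.0]], 'contact_force': [-0.087, 0.083, -0.465], 'wrist_torque': [0.012, 0.019, -0.017], 'finger_force': 0.0, 'opening': 1.003}
scene 50.93156093721407 259.67629617805466 183.89690853704505 ['color', 'z_map', 'vfov', 'cx', 'cy', 'world_from_camera'] [[0.724, 0.482, -0.493, -0.095], [-0.69, 0.498, -0.526, -0.628], [-0.008, 0.721, 0.693, 0.844], [0.0, 0.0, 0.0, 1.0]]
block_widest 0.61 [198.4, 139.0, 230.2, 180.9] 931 [[0.376, 0.109, 0.022], [0.423, 0.115, 0.088], [0.481, 0.132, 0.123]]
block_wide 0.82 [175.0, 127.1, 205.9, 162.9] 660 [[0.379, 0.211, 0.021], [0.409, 0.234, 0.086], [0.465, 0.254, 0.115]]
block_narrow 0.64 [164.4, 123.9, 182.7, 148.2] 331 [[0.379, 0.275, 0.038], [0.398, 0.299, 0.087], [0.443, 0.314, 0.108]]
block_narrowest 0.72 [189.0, 140.7, 21
[... 692 characters left out ...]
0.74 [273.9, 118.9, 298.6, 147.8] 412 [[0.384, 0.227, 0.04], [0.431, 0.234, 0.092], [0.467, 0.253, 0.116]]
block_wide 0.65 [284.6, 109.1, 304.4, 135.6] 267 [[0.382, 0.293, 0.028], [0.422, 0.298, 0.09], [0.451, 0.319, 0.109]]
block_narrow 0.52 [282.7, 111.5, 300.2, 134.3] 235 [[0.383, 0.293, 0.039], [0.42, 0.298, 0.09], [0.451, 0.314, 0.109]]
block_narrowest 0.46 [267.3, 135.8, 282.6, 151.7] 186 [[0.372, 0.17, -0.001], [0.426, 0.178, 0.088], [0.451, 0.241, 0.1]]
wire_rack 0.88 [245.3, 126.9, 313.7, 179.1] 378 [[0.361, 0.088, -0.0], [0.466, 0.2, 0.019], [0.489, 0.337, 0.058]]
block_rack 0.63 [178.1, 221.0, 243.2, 296.5] 1701 [[0.47, -0.408, 0.009], [0.519, -0.257, 0.028], [0.553, -0.16, 0.05]]
```

```bash
python3 - <<'E'
import cv2
a=cv2.imread("pics/scene0.png")[90:290,140:420];b=cv2.imread("pics/side0.png")[90:310,150:350]
a=cv2.resize(a,None,fx=1.6,fy=1.6);b=cv2.resize(b,(int(200*320/220),320));cv2.imwrite("pics/a.png",cv2.hconcat([a,b]))
E
```

```text
(no output)
```

View pics/a.png

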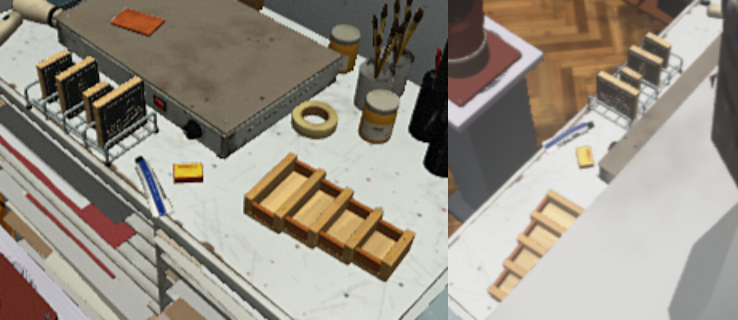

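```bash
python3 - <<'E'
from h import *
P=np.concatenate([np.load(c+".npy").reshape(-1,3) for c in("scene","side")]);P=P[~np.isnan(P[:,0])]
def rect(m,l):
    q=P[m]; 
    if len(q)<8: print(l,len(q)); return
    r=cv2.minAreaRect(q[:,:2].astype(np.float32)*1000); print(l,len(q),"med",np.round(np.median(q,0),4),"rect",np.round(r[0],1),np.round(r[1],1),round(r[2],1))
inW=(P[:,0]>.34)&(P[:,0]<.52)
for y,t in((.119,.12),(.18,.096),(.24,.112),(.303,.104)):
    rect(inW&(abs(P[:,1]-y)<.028)&(abs(P[:,2]-t)<.007),y)
R=(P[:,0]>.44)&(P[:,0]<.66)&(P[:,1]<-.14)&(P[:,1]>-.43)
rect(R&(P[:,2]>.008)&(P[:,2]<.07),"rack")
rect(R&(P[:,2]>.053)&(P[:,2]<.07),"fins")
E
```

```text
0.119 450 med [0.4296 0.1204 0.1207] rect [430.3 122.4] [109.5  26.8] 3.2
0.18 207 med [0.4236 0.181  0.0965] rect [458.2 176.4] [ 44.1 122.9] 89.0
0.24 336 med [0.4232 0.2392 0.1125] rect [423.  241.9] [89.6 28.2] 2.9
0.303 254 med [0.4148 0.304  0.1046] rect [414.4 305.8] [29.8 72.4] 88.0
rack 5667 med [ 0.5287 -0.2706  0.0283] rect [ 538.3 -279.9] [148.6 258.9] 5.9
fins 2
```

```bash
python3 - <<'E'
from h import *
f=vision.grab_frame("wrist"); print(np.round(f["hand_eye"],3).tolist(),f["vfov"])
P=np.concatenate([np.load(c+".npy").reshape(-1,3) for c in("scene","side")]);P=P[~np.isnan(P[:,0])]
print("max z cm; rows x, cols y"); ys=np.arange(.55,-.5,-.05)
print("      ",*["%4d"%round(y*100) for y in ys])
for x in np.arange(.25,.9,.05):
    print("%.2f  "%x,*["%4d"%round(100*np.max(P[(abs(P[:,0]-x)<.025)&(abs(P[:,1]-y)<.025),2],initial=-.09)) for y in ys])
E
```

```text
[[0.0, 0.945, 0.328, 0.084], [1.0, -0.001, 0.001, 0.0], [0.001, 0.328, -0.945, -0.069], [0.0, 0.0, 0.0, 1.0]] 66.43719907816465
max z cm; rows x, cols y
         55   50   45   40   35   30   25   20   15   10    5    0   -5  -10  -15  -20  -25  -30  -35  -40  -45
0.25     46   33   -9   -9   -9   -9   -9   -9   -9   -9   -9   -9   -9   -9   -9   -9   -9   -9   -9   -9   -9
0.30     46   -9   -9   -9   -9   -9   -9   -9   -9   -9   -9   -9   -9   -9   -9   -9   -9   -9   -9   -9   -9
0.35      1    1    1    1    6    3    6    6    6    6    1    2    2    1    1    0    1    1    1    1    1
0.40      4    1    1    1    6   11   12   10   12   13    3    3    2    1    1    1    1    1    1    1    1
0.45      4    1    1    1    6   11   12   10   12   13    1    2    2    1    5    5    5    1    1    1    1
0.50      4    1    9    9    9    9    9    9   13   12    9    9    9    1    5    5    5    5    5    5    1
0.55      6    6    9    9    9    9    9    9    9    9    9    9    9    1    5    5    5    5    5    5    1
0.60      6   -9    9    9   10   10   10    9    9    9    9    9    9    1    5    5    5    5    5    5    0
0.65      5   -9    9    9   10   10   10    9    9    9    9    9    9    1    1    1    1    1    1    1    1
0.70      5   -9    9    9    9    9    9    9    9    9    9    9    9    3    3    1    0    0    1    0    0
0.75      5   36   37   38   39   41   42   42   42   42   42   42   42   42   42   42   42   42   42   42   42
0.80     -9   -9    9    9    9    9    9   42   42   42   42   42   42   89   89   92   93   92   92   79   79
0.85     17   17   18   16   17   17   17   42   42   43   44   85   85   89   92   92   89   86   92   79   79
```

```bash
python3 -m crank '[[0.02,-0.05,0,0,0,3],[0.04,-0.1,0.01,0,0,6],[0.06,-0.15,0.02,0,0,9],[0.08,-0.2,0.03,0,0,12],[0.1,-0.25,0.03,0,0,15],[0.12,-0.3,0.03,0,0,18],[0.145,-0.35,0.03,0,0,21],[0.162,-0.386,0.03,0,0,23.4],[0.162,-0.386,0.03,0,0,23.4],[0.162,-0.386,0.03,0,0,23.4],[0.162,-0.386,0.03,0,0,23.4],[0.162,-0.386,0.03,0,0,23.4]]' -0.13 40
cat > w.py <<'E'
from h import *
import sys
s=robot.get_state(); f=vision.grab_frame("wrist"); cv2.imwrite(f"pics/{sys.argv[1]}.png",f["color"][...,::-1])
P=cloud(f,wristT(s,f)); np.save("wrist.npy",P); print(np.round(s["eef_pos"],4),np.round(np.array(s["tcp_rot"])[:,0],3))
E
python3 w.py w1; cat >> w.py <<'E'
E
python3 - <<'E'
from h import *
P=np.load("wrist.npy").reshape(-1,3);P=P[~np.isnan(P[:,0])]
for y,t in((.122,.12),(.18,.096),(.24,.112),(.305,.104)):
    q=P[(P[:,0]>.33)&(P[:,0]<.485)&(abs(P[:,1]-y)<.026)&(abs(P[:,2]-t)<.005)]
    r=cv2.minAreaRect(q[:,:2].astype(np.float32)*1000); print(y,len(q),"med",np.round(np.median(q,0),4),"rect",np.round(r[0],1),np.round(r[1],1),round(r[2],1),np.round(np.percentile(q,[1,99],axis=0)[:,:2],4).tolist())
E
```

```text
clock: 2.25
eef_pos: [0.42, 0.2113, 0.3338]
tcp_rot: [[-1.0, -0.001, -0.0], [-0.001, 1.0, -0.0], [0.0, -0.0, -1.0]]
contact_force: [-0.1, -1.0, -0.1]
opening: 0.563
finger_force: 0.0
[0.42   0.2113 0.3338] [-1.    -0.001  0.   ]
0.122 2245 med [0.4259 0.1225 0.1187] rect [431.1 122.3] [107.7  22.5] 3.8 [[0.3782, 0.1094], [0.4831, 0.1354]]
0.18 928 med [0.4238 0.1825 0.0946] rect [425.  182.5] [52. 22.] 3.3 [[0.3992, 0.1713], [0.4502, 0.1941]]
0.24 1719 med [0.4212 0.2412 0.1106] rect [424.4 241.6] [87.9 22.1] 5.4 [[0.3813, 0.2281], [0.4668, 0.2545]]
0.305 1366 med [0.4138 0.3058 0.1025] rect [415.9 306.3] [70.  22.5] 2.5 [[0.3814, 0.2946], [0.4499, 0.3175]]
```

View pics/w1.png

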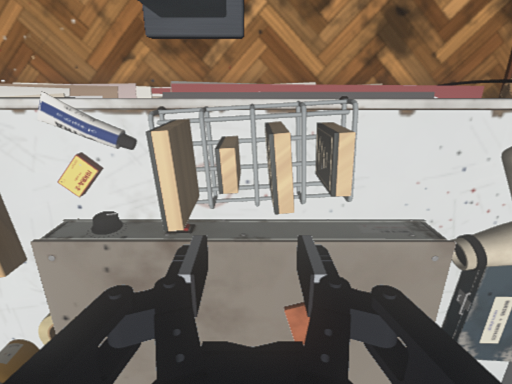

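```bash
python3 -m crank '[[0.01,-0.06,0,0,0,0],[0.02,-0.12,0,0,0,0],[0.03,-0.18,0,0,0,0],[0.04,-0.24,0,0,0,0],[0.06,-0.3,0,0,0,0],[0.08,-0.36,0,0,0,0],[0.09,-0.42,0,0,0,0],[0.1,-0.48,0,0,0,0],[0.1,-0.49,0,0,0,0],[0.1,-0.49,0,0,0,0],[0.1,-0.49,0,0,0,0],[0.1,-0.49,0,0,0,0]]'
python3 w.py w2
python3 - <<'E'
from h import *
P=np.load("wrist.npy").reshape(-1,3);P=P[~np.isnan(P[:,0])]
R=(P[:,0]>.44)&(P[:,0]<.63)&(P[:,1]<-.13)&(P[:,1]>-.43)
for n,a,b in(("all",.006,.07),("fin",.042,.052),("stop",.031,.041),("floor",.007,.017)):
    q=P[R&(P[:,2]>a)&(P[:,2]<b)]; r=cv2.minAreaRect(q[:,:2].astype(np.float32)*1000); print(n,len(q),np.round(np.median(q,0),4),np.round(r[0],1),np.round(r[1],1),round(r[2],1))
m=(R&(P[:,2]>.007)&(P[:,2]<.017))
img=np.zeros((320,220),np.uint8); q=P[m]; img[((q[:,1]+.44)*1000).astype(int).clip(0,319),((q[:,0]-.43)*1000).astype(int).clip(0,219)]=255
img=cv2.morphologyEx(img,cv2.MORPH_CLOSE,np.ones((5,5)))
for i in (c for c in cv2.findContours(img,0,1)[0] if cv2.contourArea(c)>800):
    r=cv2.minAreaRect(i); print("bay",np.round(np.array(r[0])+[430,-440],1),np.round(r[1],1),round(r[2],1))
E
```

```text
clock: 3.8
eef_pos: [0.5208, -0.2779, 0.3341]
tcp_rot: [[-1.0, -0.002, 0.001], [-0.002, 1.0, 0.001], [-0.001, 0.001, -1.0]]
contact_force: [-0.2, 0.4, -0.1]
opening: 0.563
finger_force: 0.0
[ 0.5208 -0.2779  0.3341] [-1.    -0.002 -0.001]
all 17087 [ 0.5418 -0.2592  0.0227] [ 544.3 -280.9] [138.2 256.2] 6.0
fin 5345 [ 0.5393 -0.2722  0.0445] [ 544.4 -281.1] [137.7 255.7] 6.1
stop 2270 [ 0.5217 -0.2729  0.0346] [ 544.5 -281.2] [138.2 250.8] 6.1
floor 8001 [ 0.5434 -0.2554  0.0107] [ 540.7 -281.5] [131.  250.4] 6.0
bay [ 535.9 -189.3] [121.   40.2] 6.0
bay [ 542.8 -251.6] [99.7 44.8] 6.0
bay [ 549.6 -312.2] [81.5 43. ] 6.0
bay [ 556.6 -374.7] [63.2 37.9] 6.6
```

View pics/w2.png

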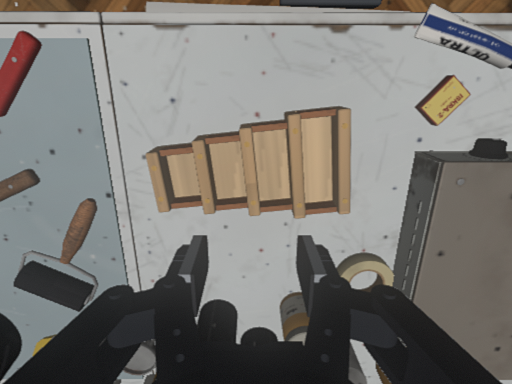

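```bash
python3 -m crank '[[-0.01,0.06,0,0,0,1],[-0.03,0.12,0,0,0,2],[-0.05,0.18,0,0,0,3],[-0.06,0.24,0,0,0,3.8],[-0.07,0.3,0,0,0,3.8],[-0.08,0.355,0,0,0,3.8],[-0.089,0.402,0,0,0,3.8],[-0.089,0.402,0,0,0,3.8],[-0.089,0.402,0,0,0,3.8],[-0.089,0.402,-0.05,0,0,3.8],[-0.089,0.402,-0.09,0,0,3.8],[-0.089,0.402,-0.12,0,0,3.8],[-0.089,0.402,-0.15,0,0,3.8],[-0.089,0.402,-0.17,0,0,3.8],[-0.089,0.402,-0.18,0,0,3.8],[-0.089,0.402,-0.18,0,0,3.8],[-0.089,0.402,-0.18,0,0,3.8]]'
```

```text
clock: 5.98
eef_pos: [0.4319, 0.1223, 0.1548]
tcp_rot: [[-0.998, -0.065, 0.001], [-0.065, 0.998, 0.001], [-0.001, 0.001, -1.0]]
contact_force: [0.1, 0.2, -0.2]
opening: 0.565
finger_force: 0.0
```

```bash
python3 -m crank '[[0,0,0,0,0,0],[0,0,0,0,0,0],[0,0,0,0,0,0],[0,0,0,0,0,0],[0,0,0,0,0,0],[0,0,0,0,0,0],[0,0,0.01,0,0,0],[0,0,0.02,0,0,0],[0,0,0.03,0,0,0],[0,0,0.03,0,0,0]]' 1 50
```

```text
clock: 7.22
eef_pos: [0.4318, 0.1226, 0.1849]
tcp_rot: [[-0.998, -0.066, 0.001], [-0.066, 0.998, 0.001], [-0.002, 0.001, -1.0]]
contact_force: [0.3, 0.4, -1.8]
opening: 0.253
finger_force: 49.0
```

```bash
python3 -m crank '[[0,0,0.04,0,0,0],[0,0,0.09,0,0,0],[0,-0.01,0.13,0,0,0],[0,-0.04,0.14,0,0,0.5],[0.01,-0.09,0.14,0,0,1],[0.03,-0.14,0.14,0,0,1.5],[0.05,-0.19,0.14,0,0,2],[0.07,-0.24,0.14,0,0,2.2],[0.095,-0.285,0.14,0,0,2.2],[0.105,-0.3135,0.13,0,0,2.2],[0.105,-0.3135,0.1,0,0,2.2],[0.105,-0.3135,0.06,0,0,2.2],[0.105,-0.3135,0.03,0,0,2.2],[0.105,-0.3135,0.02,0,0,2.2],[0.105,-0.3135,0.02,0,0,2.2],[0.105,-0.3135,0.02,0,0,2.2],[0.105,-0.3135,0.02,0,0,2.2]]'; python3 w.py w3
```

```text
clock: 9.35
eef_pos: [0.5369, -0.1912, 0.205]
tcp_rot: [[-0.995, -0.104, 0.002], [-0.104, 0.995, -0.0], [-0.002, -0.0, -1.0]]
contact_force: [0.3, 0.2, -2.2]
opening: 0.249
finger_force: 49.6
[ 0.5369 -0.1912  0.205 ] [-0.995 -0.104 -0.002]
```

View pics/w3.png

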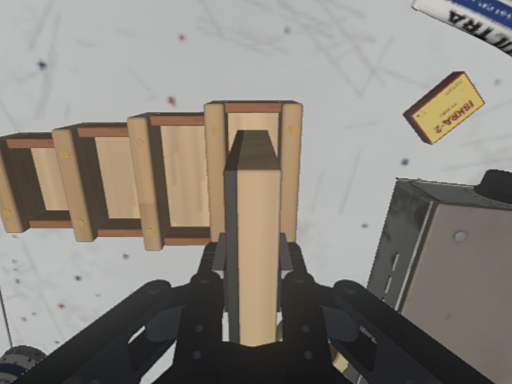

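```bash
cat > top.py <<'E'
from h import *
import sys   # x y z: rectangle of points around top surface seen by wrist
x,y,z=map(float,sys.argv[1:4]); P=np.load("wrist.npy").reshape(-1,3); P=P[~np.isnan(P[:,0])]
q=P[(abs(P[:,0]-x)<.09)&(abs(P[:,1]-y)<.02)&(abs(P[:,2]-z)<.006)]
r=cv2.minAreaRect(q[:,:2].astype(np.float32)*1000); print(len(q),np.round(np.median(q,0),4),np.round(r[0],1),np.round(r[1],1),round(r[2],1),np.round(np.percentile(q,[1,99],axis=0),4).tolist())
E
python3 top.py .536 -.1915 .170
```

```text
10304 [ 0.5211 -0.1933  0.1689] [ 524.4 -191.8] [86.6 39.4] 17.2 [[0.4828, -0.2077, 0.1653], [0.5655, -0.1768, 0.1747]]
```

```bash
python3 -m crank '[[-0.001,0,-0.015,0,0,0],[-0.001,0,-0.03,0,0,0],[-0.001,0,-0.04,0,0,0],[-0.001,0,-0.046,0,0,0],[-0.001,0,-0.05,0,0,0],[-0.001,0,-0.053,0,0,0],[-0.001,0,-0.054,0,0,0],[-0.001,0,-0.054,0,0,0],[-0.001,0,-0.054,0,0,0]]'
```

```text
clock: 10.52
eef_pos: [0.5355, -0.1913, 0.1507]
tcp_rot: [[-0.995, -0.104, 0.001], [-0.104, 0.995, 0.0], [-0.001, 0.0, -1.0]]
contact_force: [-4.2, 0.8, 6.4]
opening: 0.251
finger_force: 50.8
```

```bash
python3 -m crank '[[0,0,0,0,0,0],[0,0,0,0,0,0],[0,0,0,0,0,0],[0,0,0,0,0,0],[0,0,0.02,0,0,0],[0,0,0.05,0,0,0],[0,0,0.1,0,0,0],[0,0,0.15,0,0,0],[0,0,0.18,0,0,0],[0,0,0.18,0,0,0],[0,0,0.18,0,0,0]]' -0.13
python3 w.py w4; python3 top.py .536 -.1915 .115
```

```text
clock: 11.9
eef_pos: [0.5351, -0.1911, 0.3301]
tcp_rot: [[-0.995, -0.104, 0.0], [-0.104, 0.995, 0.0], [-0.0, 0.0, -1.0]]
contact_force: [-0.3, 0.0, -0.7]
opening: 0.562
finger_force: 0.0
[ 0.5351 -0.1911  0.3301] [-0.995 -0.104 -0.   ]
2228 [ 0.53   -0.1924  0.1146] [ 534.6 -191.9] [107.  22.] 5.9 [[0.482, -0.2066, 0.113], [0.5868, -0.1781, 0.1163]]
```

```bash
python3 -m crank '[[-0.02,0.05,0,0,0,-0.5],[-0.04,0.11,0,0,0,-1],[-0.06,0.17,0,0,0,-1.5],[-0.08,0.23,0,0,0,-2],[-0.1,0.29,0,0,0,-2.7],[-0.11,0.345,0,0,0,-2.7],[-0.11,0.374,0,0,0,-2.7],[-0.11,0.374,-0.01,0,0,-2.7],[-0.11,0.374,-0.05,0,0,-2.7],[-0.11,0.374,-0.1,0,0,-2.7],[-0.11,0.374,-0.13,0,0,-2.7],[-0.11,0.374,-0.16,0,0,-2.7],[-0.11,0.374,-0.18,0,0,-2.7],[-0.11,0.374,-0.19,0,0,-2.7],[-0.11,0.374,-0.196,0,0,-2.7],[-0.11,0.374,-0.196,0,0,-2.7],[-0.11,0.374,-0.196,0,0,-2.7]]'
```

```text
clock: 14.08
eef_pos: [0.427, 0.1837, 0.137]
tcp_rot: [[-0.998, -0.056, 0.003], [-0.056, 0.998, 0.004], [-0.003, 0.004, -1.0]]
contact_force: [-10.0, -4.6, 32.9]
opening: 0.567
finger_force: 11.9
```

```bash
python3 -m crank '[[0,0,0.01,0,0,0],[0,0,0.01,0,0,0],[0,0,0.01,0,0,0]]'; python3 -m crank '[[0,0,0,0,0,0],[0,0,0,0,0,0],[0,0,0,0,0,0],[0,0,0,0,0,0],[0,0,0,0,0,0],[0,0,0.01,0,0,0],[0,0,0.02,0,0,0],[0,0,0.03,0,0,0],[0,0,0.03,0,0,0]]' 1 40
```

```text
clock: 14.45
eef_pos: [0.4253, 0.1827, 0.1437]
tcp_rot: [[-0.998, -0.057, -0.0], [-0.057, 0.998, -0.0], [0.0, -0.0, -1.0]]
contact_force: [-0.3, 0.3, 0.5]
opening: 0.565
finger_force: 0.0
clock: 15.58
eef_pos: [0.4259, 0.1833, 0.175]
tcp_rot: [[-0.998, -0.057, 0.001], [-0.057, 0.998, 0.001], [-0.002, 0.001, -1.0]]
contact_force: [1.3, 0.5, -1.5]
opening: 0.249
finger_force: 40.6
```

```bash
python3 -m crank '[[0,0,0.04,0,0,0],[0,0,0.09,0,0,0],[0,-0.02,0.13,0,0,0],[0,-0.07,0.15,0,0,0.5],[0.01,-0.13,0.15,0,0,1],[0.02,-0.19,0.15,0,0,1.5],[0.03,-0.25,0.15,0,0,2],[0.05,-0.31,0.15,0,0,2.7],[0.07,-0.37,0.15,0,0,2.7],[0.09,-0.43,0.15,0,0,2.7],[0.11,-0.49,0.15,0,0,2.7],[0.129,-0.54,0.15,0,0,2.7],[0.129,-0.553,0.13,0,0,2.7],[0.129,-0.553,0.08,0,0,2.7],[0.129,-0.553,0.04,0,0,2.7],[0.129,-0.553,0.02,0,0,2.7],[0.129,-0.553,0.02,0,0,2.7],[0.129,-0.553,0.02,0,0,2.7],[0.129,-0.553,0.02,0,0,2.7]]'; python3 w.py w5;python3 top.py .554 -.3705 .146
```

```text
clock: 17.95
eef_pos: [0.5549, -0.3705, 0.1956]
tcp_rot: [[-0.995, -0.104, 0.002], [-0.104, 0.995, -0.001], [-0.002, -0.001, -1.0]]
contact_force: [-0.4, -0.2, -0.3]
opening: 0.254
finger_force: 40.6
[ 0.5549 -0.3705  0.1956] [-0.995 -0.104 -0.002]
5091 [ 0.5485 -0.3711  0.1464] [ 555.  -369.9] [53.  40.3] 6.1 [[0.5287, -0.3884, 0.1406], [0.5799, -0.3521, 0.1513]]
```

View pics/w5.png

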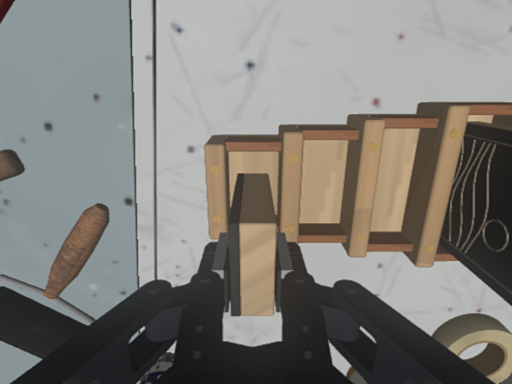

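```bash
python3 -m crank '[[0,0,-0.015,0,0,0],[0,0,-0.03,0,0,0],[0,0,-0.04,0,0,0],[0,0,-0.046,0,0,0],[0,0,-0.05,0,0,0],[0,0,-0.053,0,0,0],[0,0,-0.054,0,0,0],[0,0,-0.054,0,0,0],[0,0,-0.054,0,0,0]]'
```

```text
clock: 19.12
eef_pos: [0.5544, -0.3701, 0.1401]
tcp_rot: [[-0.995, -0.104, 0.0], [-0.104, 0.995, -0.0], [-0.0, -0.0, -1.0]]
contact_force: [-0.3, -0.0, -0.7]
opening: 0.25
finger_force: 40.6
```

```bash
python3 -m crank '[[0,0,-0.001,0,0,0],[0,0,-0.0015,0,0,0],[0,0,-0.0015,0,0,0]]'
```

```text
clock: 19.5
eef_pos: [0.5546, -0.3703, 0.1398]
tcp_rot: [[-0.995, -0.104, 0.001], [-0.104, 0.995, 0.0], [-0.001, -0.0, -1.0]]
contact_force: [-2.5, 3.9, 11.2]
opening: 0.25
finger_force: 42.2
```

```bash
python3 -m crank '[[0,0,0,0,0,0],[0,0,0,0,0,0],[0,0,0,0,0,0],[0,0,0,0,0,0],[0,0,0.02,0,0,0],[0,0,0.05,0,0,0],[0,0,0.1,0,0,0],[0,0,0.15,0,0,0],[0,0,0.19,0,0,0],[0,0,0.19,0,0,0],[0,0,0.19,0,0,0]]' -0.13
python3 w.py w6; python3 top.py .554 -.3705 .091
```

```text
clock: 20.88
eef_pos: [0.5542, -0.37, 0.3287]
tcp_rot: [[-0.995, -0.104, 0.0], [-0.104, 0.995, 0.0], [-0.0, 0.0, -1.0]]
contact_force: [0.1, 0.7, -0.5]
opening: 0.567
finger_force: 0.0
[ 0.5542 -0.37    0.3287] [-0.995 -0.104 -0.   ]
943 [ 0.5533 -0.3709  0.0906] [ 554.4 -371.4] [51.5 22. ] 6.5 [[0.5287, -0.3829, 0.0868], [0.5798, -0.3588, 0.0922]]
```

```bash
python3 -m crank '[[-0.01,0.06,0,0,0,0],[-0.02,0.12,0,0,0,0],[-0.04,0.18,0,0,0,0],[-0.06,0.24,0,0,0,0],[-0.08,0.3,0,0,0,0],[-0.1,0.36,0,0,0,0],[-0.12,0.42,0,0,0,0],[-0.13,0.48,0,0,0,0],[-0.13,0.54,0,0,0,-0.6],[-0.13,0.59,0,0,0,-0.6],[-0.13,0.612,0,0,0,-0.6],[-0.13,0.612,0,0,0,-0.6],[-0.13,0.612,0,0,0,-0.6]]'; python3 w.py w7;python3 top.py .4244 .2416 .111;python3 top.py .416 .306 .1025
```

```text
clock: 22.55
eef_pos: [0.4247, 0.2403, 0.3281]
tcp_rot: [[-0.996, -0.092, -0.001], [-0.092, 0.996, -0.001], [0.001, -0.001, -1.0]]
contact_force: [-0.3, -0.8, -0.6]
opening: 0.561
finger_force: 0.0
[0.4247 0.2403 0.3281] [-0.996 -0.092  0.001]
1802 [0.4211 0.2413 0.1106] [424.2 241.3] [87.2 21.6] 6.1 [[0.381, 0.2284, 0.1087], [0.4667, 0.2549, 0.1122]]
1460 [0.4138 0.3056 0.1025] [416.  306.3] [70.1 23.1] 2.6 [[0.3814, 0.2944, 0.097], [0.4501, 0.3174, 0.1043]]
```

Undisturbed. Descend and grasp.

```bash
python3 -m crank '[[0,0,-0.05,0,0,0],[0,0,-0.1,0,0,0],[0,0,-0.13,0,0,0],[0,0,-0.155,0,0,0],[0,0,-0.17,0,0,0],[0,0,-0.18,0,0,0],[0,0,-0.1825,0,0,0],[0,0,-0.1825,0,0,0],[0,0,-0.1825,0,0,0]]'; python3 -m crank '[[0,0,0,0,0,0],[0,0,0,0,0,0],[0,0,0,0,0,0],[0,0,0,0,0,0],[0,0,0,0,0,0],[0,0,0.01,0,0,0],[0,0,0.02,0,0,0],[0,0,0.03,0,0,0],[0,0,0.03,0,0,0]]' 1 45
```

```text
clock: 23.72
eef_pos: [0.4247, 0.2421, 0.1465]
tcp_rot: [[-0.996, -0.094, 0.001], [-0.094, 0.996, 0.001], [-0.001, 0.001, -1.0]]
contact_force: [0.5, -0.1, -0.2]
opening: 0.564
finger_force: 0.0
clock: 24.85
eef_pos: [0.4248, 0.2423, 0.1769]
tcp_rot: [[-0.996, -0.094, 0.001], [-0.094, 0.996, 0.002], [-0.001, 0.001, -1.0]]
contact_force: [-0.3, 0.7, -1.7]
opening: 0.255
finger_force: 44.1
```

```bash
python3 -m crank '[[0,0,0.04,0,0,0],[0,0,0.09,0,0,0],[0,-0.02,0.13,0,0,0],[0,-0.07,0.15,0,0,0],[0,-0.13,0.15,0,0,0],[0.01,-0.19,0.15,0,0,0],[0.03,-0.25,0.15,0,0,0.6],[0.05,-0.31,0.15,0,0,0.6],[0.07,-0.37,0.15,0,0,0.6],[0.09,-0.43,0.15,0,0,0.6],[0.11,-0.475,0.15,0,0,0.6],[0.1175,-0.493,0.14,0,0,0.6],[0.1175,-0.493,0.12,0,0,0.6],[0.1175,-0.493,0.08,0,0,0.6],[0.1175,-0.493,0.04,0,0,0.6],[0.1175,-0.493,0.02,0,0,0.6],[0.1175,-0.493,0.02,0,0,0.6],[0.1175,-0.493,0.02,0,0,0.6],[0.1175,-0.493,0.02,0,0,0.6]]'; python3 w.py w8;python3 top.py .542 -.2512 .162
```

```text
clock: 27.22
eef_pos: [0.5425, -0.2513, 0.1973]
tcp_rot: [[-0.995, -0.104, 0.002], [-0.104, 0.995, -0.0], [-0.002, -0.001, -1.0]]
contact_force: [-0.3, 0.5, -1.0]
opening: 0.252
finger_force: 44.8
[ 0.5425 -0.2513  0.1973] [-0.995 -0.104 -0.002]
8797 [ 0.5314 -0.2528  0.1615] [ 535.7 -251.8] [39.1 76.3] 82.4 [[0.4987, -0.2678, 0.1571], [0.5711, -0.2366, 0.1667]]
```

View pics/w8.png

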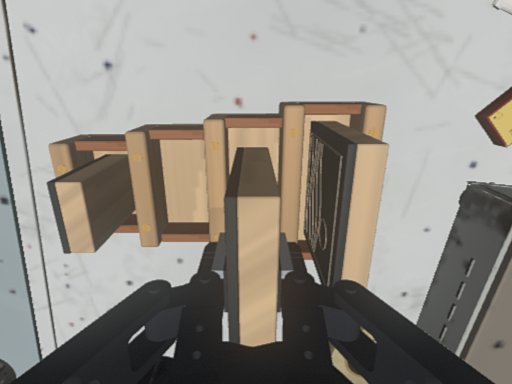

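```bash
python3 -m crank '[[0,0,-0.015,0,0,0],[0,0,-0.03,0,0,0],[0,0,-0.04,0,0,0],[0,0,-0.046,0,0,0],[0,0,-0.05,0,0,0],[0,0,-0.053,0,0,0],[0,0,-0.0545,0,0,0],[0,0,-0.0545,0,0,0],[0,0,-0.0545,0,0,0]]'
```

```text
clock: 28.4
eef_pos: [0.5419, -0.2513, 0.1424]
tcp_rot: [[-0.995, -0.104, 0.001], [-0.104, 0.995, 0.0], [-0.001, 0.0, -1.0]]
contact_force: [-3.8, 2.2, 8.5]
opening: 0.252
finger_force: 46.3
```

```bash
python3 -m crank '[[0,0,0,0,0,0],[0,0,0,0,0,0],[0,0,0,0,0,0],[0,0,0,0,0,0],[0,0,0.02,0,0,0],[0,0,0.05,0,0,0],[0,0,0.1,0,0,0],[0,0,0.15,0,0,0],[0,0,0.187,0,0,0],[0,0,0.187,0,0,0],[0,0,0.187,0,0,0]]' -0.13
python3 w.py w9; python3 top.py .542 -.2512 .107; python3 top.py .536 -.1915 .115
```

```text
clock: 29.78
eef_pos: [0.5416, -0.251, 0.3286]
tcp_rot: [[-0.995, -0.104, 0.0], [-0.104, 0.995, 0.0], [-0.0, 0.0, -1.0]]
contact_force: [0.1, 0.7, -0.9]
opening: 0.562
finger_force: 0.0
[ 0.5416 -0.251   0.3286] [-0.995 -0.104 -0.   ]
1761 [ 0.5384 -0.2521  0.1066] [ 542.  -251.6] [87.9 21.6] 5.4 [[0.4987, -0.2651, 0.1044], [0.5848, -0.2385, 0.1082]]
2344 [ 0.5301 -0.193   0.1146] [ 535.2 -192.1] [108.2  22.3] 6.1 [[0.482, -0.2073, 0.1105], [0.5875, -0.1782, 0.1162]]
```

```bash
python3 -m crank '[[-0.02,0.055,0,0,0,0],[-0.04,0.11,0,0,0,-0.5],[-0.06,0.17,0,0,0,-1],[-0.08,0.23,0,0,0,-1.5],[-0.1,0.29,0,0,0,-2],[-0.11,0.35,0,0,0,-2.5],[-0.12,0.41,0,0,0,-3],[-0.1255,0.47,0,0,0,-3.5],[-0.1255,0.525,0,0,0,-3.5],[-0.1255,0.5575,0,0,0,-3.5],[-0.1255,0.5575,0,0,0,-3.5],[-0.1255,0.5575,-0.05,0,0,-3.5],[-0.1255,0.5575,-0.1,0,0,-3.5],[-0.1255,0.5575,-0.135,0,0,-3.5],[-0.1255,0.5575,-0.16,0,0,-3.5],[-0.1255,0.5575,-0.175,0,0,-3.5],[-0.1255,0.5575,-0.1845,0,0,-3.5],[-0.1255,0.5575,-0.1845,0,0,-3.5],[-0.1255,0.5575,-0.1845,0,0,-3.5]]'
```

```text
clock: 32.2
eef_pos: [0.4168, 0.3067, 0.1447]
tcp_rot: [[-0.999, -0.043, 0.001], [-0.043, 0.999, 0.001], [-0.001, 0.001, -1.0]]
contact_force: [-0.3, 0.2, 0.0]
opening: 0.566
finger_force: 0.0
```

```bash
python3 -m crank '[[0,0,0,0,0,0],[0,0,0,0,0,0],[0,0,0,0,0,0],[0,0,0,0,0,0],[0,0,0,0,0,0],[0,0,0.01,0,0,0],[0,0,0.02,0,0,0],[0,0,0.03,0,0,0],[0,0,0.03,0,0,0]]' 1 42
```

```text
clock: 33.33
eef_pos: [0.4167, 0.3068, 0.1749]
tcp_rot: [[-0.999, -0.043, 0.001], [-0.043, 0.999, 0.002], [-0.001, 0.001, -1.0]]
contact_force: [0.3, -0.5, -1.7]
opening: 0.252
finger_force: 41.4
```

```bash
python3 -m crank '[[0,0,0.04,0,0,0],[0,0,0.09,0,0,0],[0,-0.02,0.13,0,0,0],[0,-0.08,0.15,0,0,0],[0,-0.14,0.15,0,0,0.5],[0,-0.2,0.15,0,0,1],[0.01,-0.26,0.15,0,0,1.5],[0.03,-0.32,0.15,0,0,2],[0.05,-0.375,0.15,0,0,2.5],[0.07,-0.43,0.15,0,0,3],[0.09,-0.485,0.15,0,0,3.5],[0.11,-0.54,0.15,0,0,3.5],[0.125,-0.59,0.15,0,0,3.5],[0.132,-0.617,0.14,0,0,3.5],[0.132,-0.617,0.11,0,0,3.5],[0.132,-0.617,0.07,0,0,3.5],[0.132,-0.617,0.04,0,0,3.5],[0.132,-0.617,0.02,0,0,3.5],[0.132,-0.617,0.02,0,0,3.5],[0.132,-0.617,0.02,0,0,3.5]]'; python3 w.py w10;python3 top.py .548 -.311 .154
```

```text
clock: 35.83
eef_pos: [0.4356, -0.2463, 0.2558]
tcp_rot: [[-0.994, -0.104, 0.044], [-0.105, 0.994, -0.025], [-0.041, -0.029, -0.999]]
contact_force: [0.3, -1.0, -0.3]
opening: 0.247
finger_force: 44.1
[ 0.4356 -0.2463  0.2558] [-0.994 -0.105 -0.041]
  return _methods._mean(a, axis=axis, dtype=dtype,
  ret = um.true_divide(
Traceback (most recent call last):
  File "top.py", line 5, in <module>
    r=cv2.minAreaRect(q[:,:2].astype(np.float32)*1000); print(len(q),np.round(np.median(q,0),4),np.round(r[0],1),np.round(r[1],1),round(r[2],1),np.round(np.percentile(q,[1,99],axis=0),4).tolist())
                                                                                                                                                         ~~~~~~~~~~~~~^^^^^^^^^^^^^^^^^
IndexError: index -1 is out of bounds for axis 0 with size 0
```

View pics/w10.png

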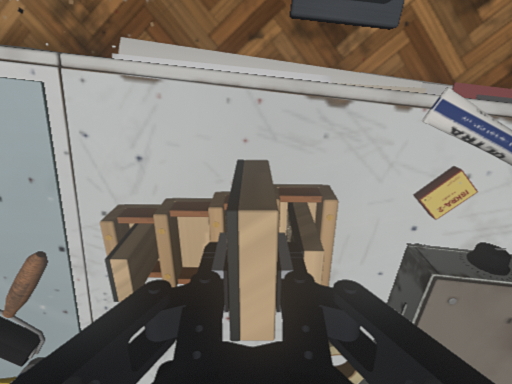

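```bash
python3 -m crank '[[0,0,0.1,0,0,0],[0,0,0.1,0,0,0],[0,0,0.1,0,0,0],[0,0,0.1,0,0,0]]'
```

```text
clock: 36.38
eef_pos: [0.4357, -0.2466, 0.3557]
tcp_rot: [[-0.994, -0.103, 0.044], [-0.104, 0.994, -0.025], [-0.041, -0.03, -0.999]]
contact_force: [0.4, 0.1, -2.1]
opening: 0.249
finger_force: 44.2
```

```bash
python3 -m crank '[[0.03,-0.02,-0.01,0.5,0.8,0],[0.06,-0.04,-0.02,1,1.6,0],[0.09,-0.05,-0.03,1.4,2.5,0],[0.112,-0.064,-0.05,1.4,2.5,0],[0.112,-0.064,-0.05,1.4,2.5,0],[0.112,-0.064,-0.05,1.4,2.5,0],[0.112,-0.064,-0.05,1.4,2.5,0]]'; python3 -c "
from plant import robot;import numpy as np;s=robot.get_state();print(np.round(s['eef_pos'],4),np.round(s['tcp_rot'],4).tolist())"
```

```text
clock: 37.25
eef_pos: [0.4605, -0.2621, 0.3329]
tcp_rot: [[-0.994, -0.102, 0.047], [-0.103, 0.994, -0.027], [-0.044, -0.032, -0.999]]
contact_force: [0.3, -0.4, -0.5]
opening: 0.248
finger_force: 44.7
[ 0.4605 -0.2621  0.3329] [[-0.9937, -0.1018, 0.0472], [-0.1032, 0.9943, -0.0272], [-0.0442, -0.0319, -0.9985]]
```

```bash
python3 -c "
from plant import robot;import numpy as np;s=robot.get_state();print(np.round(s['qpos'],1))"
```

```text
[-68.7 -21.8  79.4 102.7  22.9  79.3 102.4]
```

```bash
python3 -m crank '[[0.01,0.05,0,0,0,0],[0.02,0.1,0,0,0,0],[0.03,0.15,0,0,0,0],[0.04,0.2,0,0,0,0],[0.04,0.26,0,0,0,0],[0.03,0.32,0,0,0,0],[0.03,0.32,0,0,0,0],[0.03,0.32,0,0,0,0]]'; python3 -c "
from plant import robot;import numpy as np;s=robot.get_state();print(np.round(s['qpos'],1))"
```

```text
clock: 38.25
eef_pos: [0.4911, 0.058, 0.3331]
tcp_rot: [[-0.994, -0.103, 0.048], [-0.104, 0.994, -0.028], [-0.044, -0.033, -0.998]]
contact_force: [0.3, -0.8, -0.9]
opening: 0.256
finger_force: 44.7
[-77.5  -8.7  60.  106.2  10.1  76.2  76.1]
```

```bash
python3 -m crank '[[-0.01,0.05,0,0.3,0.5,0],[-0.03,0.1,0,0.6,1,0],[-0.05,0.15,0,1,1.5,0],[-0.07,0.2,0,1.3,2,0],[-0.09,0.25,0,1.6,2.7,0],[-0.11,0.3,0,1.6,2.7,0],[-0.13,0.35,0,1.6,2.7,0],[-0.16,0.4,0,1.6,2.7,0],[-0.18,0.45,0,1.6,2.7,0],[-0.21,0.5,0,1.6,2.7,0],[-0.22,0.53,0,1.6,2.7,0],[-0.22,0.53,0,1.6,2.7,0]]'; python3 -c "
from plant import robot;import numpy as np;s=robot.get_state();print(np.round(s['qpos'],1))"
```

```text
clock: 39.75
eef_pos: [0.2703, 0.5902, 0.3324]
tcp_rot: [[-0.994, -0.106, 0.001], [-0.106, 0.994, -0.0], [-0.001, -0.0, -1.0]]
contact_force: [-0.1, 0.2, -0.9]
opening: 0.252
finger_force: 44.7
[-97.3  20.8  37.3  83.1 -12.5  80.3  36.4]
```

```bash
python3 -m crank '[[0.045,-0.037,0,0,0,0],[0.091,-0.074,0,0,0,0],[0.133,-0.11,0,0,0,0],[0.175,-0.145,0,0,0,0],[0.21,-0.187,0,0,0,0],[0.246,-0.229,0,0,0,0],[0.274,-0.276,0,0,0,0],[0.301,-0.324,0,0,0,0],[0.32,-0.375,0,0,0,0],[0.339,-0.427,0,0,0,0],[0.339,-0.427,0,0,0,0]]'; python3 -c "
from plant import robot;import numpy as np;s=robot.get_state();print(np.round(s['qpos'],1))"
```

```text
clock: 41.12
eef_pos: [0.6114, 0.1524, 0.3344]
tcp_rot: [[-0.996, -0.092, 0.003], [-0.092, 0.996, -0.001], [-0.003, -0.002, -1.0]]
contact_force: [-0.9, 0.5, -0.4]
opening: 0.252
finger_force: 44.9
[-55.2  20.4  48.7  86.3 -15.3  80.1  89.6]
```

```bash
python3 -m crank '[[0.009,-0.05,0,0,0,0],[0.017,-0.1,0,0,0,0],[0.018,-0.155,0,0,0,0],[0.017,-0.21,0,0,0,0],[0.008,-0.264,0,0,0,0],[-0.002,-0.318,0,0,0,0],[-0.02,-0.37,0,0,0,0],[-0.04,-0.42,0,0,0,0],[-0.061,-0.463,0,0,0,0],[-0.061,-0.463,0,0,0,0],[-0.061,-0.463,0,0,0,0],[-0.061,-0.463,0,0,0,0],[-0.061,-0.463,0,0,0,0]]'; python3 -c "
from plant import robot;import numpy as np;s=robot.get_state();print(np.round(s['qpos'],1))"
```

```text
clock: 42.75
eef_pos: [0.5495, -0.3003, 0.333]
tcp_rot: [[-0.994, -0.106, 0.0], [-0.106, 0.994, 0.001], [-0.001, 0.001, -1.0]]
contact_force: [0.1, 1.1, -1.3]
opening: 0.251
finger_force: 44.9
[-16.7  21.7  54.8  87.1 -17.9  80.5 135.3]
```

```bash
python3 -m crank '[[-0.0015,-0.0105,-0.02,0,0,0],[-0.0015,-0.0105,-0.06,0,0,0],[-0.0015,-0.0105,-0.1,0,0,0],[-0.0015,-0.0105,-0.125,0,0,0],[-0.0015,-0.0105,-0.138,0,0,0],[-0.0015,-0.0105,-0.138,0,0,0],[-0.0015,-0.0105,-0.138,0,0,0],[-0.0015,-0.0105,-0.138,0,0,0]]'; python3 w.py w11;python3 top.py .548 -.311 .154;  python3 -c "
from plant import robot;import numpy as np;s=robot.get_state();print(np.round(s['qpos'],1))"
```

```text
clock: 43.75
eef_pos: [0.5478, -0.3121, 0.1961]
tcp_rot: [[-0.995, -0.104, 0.002], [-0.104, 0.995, 0.0], [-0.002, -0.0, -1.0]]
contact_force: [0.3, 0.6, -1.2]
opening: 0.25
finger_force: 44.8
[ 0.5478 -0.3121  0.1961] [-0.995 -0.104 -0.002]
7492 [ 0.54   -0.3129  0.1541] [ 547. -310.] [70.8 39.6] 6.5 [[0.5123, -0.3287, 0.1488], [0.5804, -0.2965, 0.1598]]
[-12.6  28.4  50.9  96.2 -23.7  66.8 140.4]
```

View pics/w11.png

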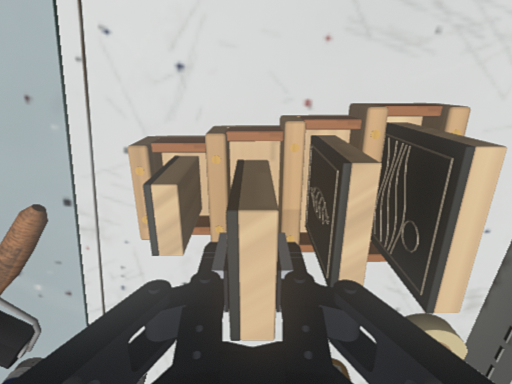

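```bash
python3 -m crank '[[0.0005,0.001,-0.015,0,0,0],[0.0005,0.001,-0.03,0,0,0],[0.0005,0.001,-0.04,0,0,0],[0.0005,0.001,-0.046,0,0,0],[0.0005,0.001,-0.05,0,0,0],[0.0005,0.001,-0.053,0,0,0],[0.0005,0.001,-0.055,0,0,0],[0.0005,0.001,-0.055,0,0,0],[0.0005,0.001,-0.055,0,0,0]]'; python3 -c "
from plant import robot;import numpy as np;s=robot.get_state();print(np.round(s['qpos'],1))"
```

```text
clock: 44.92
eef_pos: [0.548, -0.311, 0.1407]
tcp_rot: [[-0.995, -0.104, 0.001], [-0.104, 0.995, 0.001], [-0.001, 0.001, -1.0]]
contact_force: [-2.3, 1.3, 6.1]
opening: 0.25
finger_force: 45.6
[-10.9  31.8  48.5  98.9 -26.7  61.6 142.4]
```

In contact with the floor; release, retract and check.

```bash
python3 -m crank '[[0,0,0,0,0,0],[0,0,0,0,0,0],[0,0,0,0,0,0],[0,0,0,0,0,0],[0,0,0.02,0,0,0],[0,0,0.05,0,0,0],[0,0,0.1,0,0,0],[0,0,0.15,0,0,0],[0,0,0.19,0,0,0],[0,0,0.19,0,0,0],[0,0,0.19,0,0,0],[0,0,0.19,0,0,0]]' -0.13
python3 w.py w12; for a in ".548 -.311 .099" ".542 -.2512 .107" ".536 -.1915 .115" ".554 -.3705 .091"; do python3 top.py $a; done
```

```text
clock: 46.42
eef_pos: [0.5475, -0.3105, 0.3292]
tcp_rot: [[-0.995, -0.104, -0.001], [-0.104, 0.995, 0.001], [0.001, 0.001, -1.0]]
contact_force: [-0.0, -0.3, -0.4]
opening: 0.563
finger_force: 0.0
[ 0.5475 -0.3105  0.3292] [-0.995 -0.104  0.001]
1338 [ 0.5457 -0.3116  0.0986] [ 547.5 -311.7] [70.  21.9] 6.6 [[0.513, -0.3242, 0.0966], [0.5813, -0.2984, 0.1002]]
1799 [ 0.5387 -0.2526  0.1066] [ 541.9 -251.8] [87.6 22.9] 6.4 [[0.4988, -0.2659, 0.1019], [0.5846, -0.2386, 0.1081]]
2420 [ 0.53   -0.1936  0.1145] [ 535.2 -192.1] [108.   23.1] 6.1 [[0.4819, -0.2076, 0.1096], [0.5874, -0.1784, 0.1162]]
980 [ 0.5533 -0.3702  0.0906] [ 554.8 -370.6] [52.4 22.5] 5.8 [[0.5289, -0.3825, 0.0859], [0.5804, -0.3579, 0.0924]]
```

View pics/w12.png

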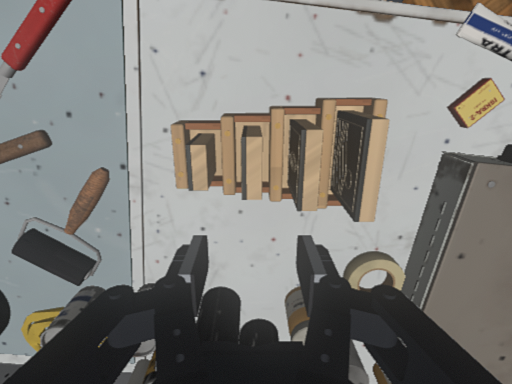

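All four stand square in their bays, with their tops at the expected heights.

```bash
python3 -c "
from plant import robot;print(robot.hand_in())"
```

```text
the job is handed in; nothing more can be done
None
```

All four blocks stand upright, square and released in their own bays of the wooden rack, confirmed by the last wrist-camera measurements; I handed the job in at about 46 s, and no verdict came back.

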